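# Take the wide tape roll off its post and put it in the tackle box

### The arm

A 6-joint arm with a two-finger parallel gripper is mounted at the origin on the work surface. World frame = base frame: x ahead of the robot, y to its left, z up, the work surface at z = 0. Lengths are in m, angles in degrees, forces in N, time in s.
With the tool pointing down it reaches from about 0.4 to 0.825 m from the base axis. Payload 7 kg.
Tool frame: the origin (TCP) lies on the centre line of the jaws, within the pads' length; the fingertips stand 17 mm ahead of it and the grasp point (between the pads) lies 2 mm behind it; z points along the fingers, y is the direction in which the jaws open and shut (so a half turn about z gives the same grasp; the last joint's range is limited). The gripper opens to 88 mm and grips with 3 to 60 N. Pads are 19 mm wide; open, the fingers measure 130 mm over their backs; the gripper's body (78 mm by 193 mm) begins 47 mm behind the grasp point.
Start: joints at [90.59, 20.546, 0.682, 0, -70.136, -16.507], TCP at [0.185, 0.649, 0.244] pointing down, gripper open.
Joint ranges: [-176.03, 176.03], [-82.01, 121.73], [-58.28, 71.71], [-173.87, 95.51], [-174.79, -0.11], [-173.66, 173.66]. Speed limits (degrees/s): [136.94, 136.94, 172.46, 180, 180, 180].

### API

Orientations are given as [roll, pitch, yaw] about the fixed x, y, z axes, in that order (R = Rz(yaw) Ry(pitch) Rx(roll)).
In Python, from plant import telemetry, vision, close_job, recognise, silhouettes, place_of gives the robot as it stands.
- The arm moves only by the shell command python3 -m handwheel 'ROWS'. ROWS is JSON, a list that holds one entry, the list of rows, each a list of 5 numbers: the shift along the tool's x, y, z in m, then the turn about the tool's z in rad, then the closure, from 0 (fully open) to 1 (shut). In form: [[[tx, ty, tz, yaw, gripper], ...]]. A call has 1 to 20 rows; each row shifts and turns the commanded pose from where the row before left it, along the tool's axes as they then stand; what a row does not reach is not made up. A row lasts 1/12 s, in which the tool goes at most 41.7 mm and 7.16 degrees, less where a joint would pass 70% of its speed; a pose out of reach is approached as far as the arm can. A call with a gripper value outside its range is refused whole. The fingers move at their own pace and stop on an object; the grip force is fixed at half the most. Time passes only in rows, so rows that do not move let the fingers close. It gives the time, the measured TCP pose, the force and the opening at its end, in the units of the state.
- telemetry.get_obs(): the state, without advancing time (a new reading comes with each control period).
- vision.snapshot(name): name is "scene" or "top" or "wrist"; returns a dict with "color" (384x512x3 uint8, red, green, blue), "mtx" (3x3 intrinsics, pixels), "cam_to_world" (4x4, takes a point from camera to world coordinates); the wrist camera has in their place "tool_from_camera" (4x4, takes a point from camera to tool coordinates, whose origin is the TCP and whose axes are the flange's). Camera axes: x right, y down, z forward; pixel columns grow to the right and rows downward; lengths in m; the calibration is good to about 2 mm. A picture is of the moment at which its call begins: read the wrist's pose just before it. There is no depth.
- close_job(): hands the job in, once; it reports no verdict.
Trained networks look in a picture, given as the dict that the camera call returned (one of the last four; its "shot" number tells which), for a name from the list of things; names that differ only in an ending like _2 or _b are one class to them, and where a whole thing is asked for, a point or a joint stands for the part that bears it (a point fixed in the world has none). Each returns a list of dicts, best first, with "conf" (0 to 1); they miss things now and then, are a little off and sometimes report something else, mostly with a low value. They report only what shows in the picture. A call takes as long as a camera call. They do not tell look-alikes from the thing itself.
- recognise(name, picture): "xy" ([column, row] in pixels, amid what is visible of it).
- silhouettes(name, picture): "region" (384x512 bool, what is visible of it) and "xy" ([column, row] in pixels, amid what is visible of it).
- place_of(name, picture): "xy" ([column, row] in pixels: a listed point, or the origin of a listed thing).
The state is a dict: "clock": time; "joint_pos": joint angles; "qvel": joint speeds; "tau": joint torques, N m; "tool_pos": TCP position; "orientation": TCP orientation; "force": force on the tool from outside, world axes, zero at the start; "moment": the same for the moment, N m; "opening": finger opening in m.
Only numpy, scipy, OpenCV 4.12 (cv2) and the standard library are available. Lean on these libraries where they do the work, as an engineer would, in place of code of your own. Each camera call takes 0.05 s, during which the arm holds its last target.

### The job

Slide the wide roll of tape (the tall one) straight up off its post on the wooden stand and set it down flat, without dropping it, on the floor of the big compartment of the tackle box. Leave the narrow tape roll on its post.

Things in the scene. Friction and masses are not known exactly. Their poses are not given: they have to be found in the camera images.
- wide_roll: The roll to move: a plain paper tape roll, a ring 56 mm in outer diameter and 48 mm tall with a 38 mm bore and a cardboard core; about 0.12 kg. It starts flat on the stand's base with one of the three posts through its bore. Origin: centre of its underside, on its axis; z is its axis, pointing up.
- narrow_roll: A roll of the same tape, same 56 mm outer diameter and 38 mm bore but only 22 mm tall; it stands on another of the posts and stays there. Origin: centre of its underside; z up along its axis.
- stand: Fixed wooden stand: base 85 (its x) by 330 (its y) by 18 mm, three upright posts in a row at its y = -115, 0, +115 mm, 22 mm thick, tips 78 mm above the work surface. Wide roll, narrow roll and a flanged cord bobbin (66 mm across, 50 tall) stand on them in any order. A clear cup, 72 mm across, 85 tall, is about 135 mm to +x of the row. Origin: centre of the underside, z up.
- bay (a point): Centre of the inner floor, 5 mm above the work surface, of the big empty compartment of the red tackle box (fixed, lid off). Inside 180 mm (point x) by 178 mm (point y); outer walls rise to 70 mm above the work surface, the divider on its +y side to 60 mm. Beyond the divider is the small compartment with wax and cork. x, y along the box sides, z up.
There are look-alikes about, which are no part of the job. What is shaped like the wide_roll but green is not meant.

How it is judged (in metres and radians):
On the way:
1. the wide roll is clear above its post (its underside higher than the post tips) (z of wide_roll in the frame of stand above 0.079 m), for 0.1 s.
At the end, for the whole second after the job is handed in: The wide roll lies flat (axis within 10 degrees of vertical, underside within 12 mm of the floor) anywhere inside the big compartment of the tackle box, released and at rest; the narrow roll is still on its post, within 20 mm of where it was (x of wide_roll in the frame of bay between -0.066 and 0.066 m and y of wide_roll in the frame of bay between -0.066 and 0.066 m and z of wide_roll in the frame of bay between -0.006 and 0.012 m and angle between wide_roll's own z axis and vertical below 0.17 rad and linear speed of wide_roll below 0.02 m/s and distance of narrow_roll from where it was at the start of the episode below 0.02 m); the robot touches nothing.
It fails at once if the wide roll is dropped: it falls freely from about 30 mm or more (linear speed of wide_roll above 0.8 m/s and contact force between the fingers and wide_roll below 0.05 N).
It fails at once if the narrow roll is lifted off its post (z of narrow_roll in the frame of stand above 0.078 m).
It also fails if it takes over 38 s, if anything falls off the work surface, if the arm or the gripper's body presses on something with over 40 N, if the wrist force passes 120 N, or if a joint passes its speed limit or range.

## Working session

There is one attempt and no reset: what is moved stays moved. The work goes in short steps, Python scripts to look and compute and a shell command to move; the robot and the scene stay as the last step left them, time stands still between calls to the robot, and variables do not carry over. Pictures are saved under pics/ and viewed, and the job is handed in when it is done.

```bash
mkdir -p pics; ls; cat > h.py <<'E'
from plant import telemetry, vision, close_job, recognise, silhouettes, place_of
import cv2, numpy as np
def ray(p,xy,z):
    M=np.array(p['cam_to_world']);K=np.array(p['mtx'])
    d=M[:3,:3]@np.linalg.solve(K,[xy[0],xy[1],1.]);o=M[:3,3]
    return o+d*(z-o[2])/d[2]
def save(p,n): cv2.imwrite(f'pics/{n}.png',cv2.cvtColor(p['color'],cv2.COLOR_RGB2BGR))
E
python3 - <<'E'
from h import *
print({k:np.round(v,3).tolist() for k,v in telemetry.get_obs().items()})
for c in ('scene','top'):
    p=vision.snapshot(c);save(p,c+'0')
    for n,z in (('wide_roll',.018),('narrow_roll',.018),('stand',0),('bay',.005)):
        for r in place_of(n,p): print(c,n,round(r['conf'],2),np.round(r['xy']),ray(p,r['xy'],z).round(3))
E
```

```text
pics
{'clock': 0.0, 'joint_pos': [90.589, 20.59, 0.634, -0.023, -70.136, -16.507], 'qvel': [0.071, -0.1, 0.045, 0.032, -0.033, -0.028], 'tau': [0.0, -58.272, 29.305, 6.997, 0.007, -0.0], 'tool_pos': [0.185, 0.649, 0.243], 'orientation': [179.905, -0.006, -15.926], 'force': [-0.158, 0.785, -0.268], 'moment': [0.044, 0.036, 0.008], 'opening': 0.088}
scene wide_roll 0.94 [168. 285.] [ 0.518 -0.333  0.018]
scene wide_roll 0.93 [115. 257.] [ 0.37  -0.344  0.018]
scene wide_roll 0.9 [141. 224.] [ 0.328 -0.24   0.018]
scene wide_roll 0.86 [221. 343.] [ 0.679 -0.369  0.018]
scene narrow_roll 0.58 [223. 218.] [ 0.469 -0.108  0.018]
scene bay 0.87 [302. 180.] [0.529 0.185 0.005]
top wide_roll 0.75 [374. 127.] [ 0.674 -0.358  0.018]
top wide_roll 0.72 [367. 238.] [ 0.361 -0.33   0.018]
top wide_roll 0.61 [330. 256.] [ 0.312 -0.229  0.018]
top wide_roll 0.57 [365. 189.] [ 0.5   -0.329  0.018]
top stand 0.83 [323. 190.] [ 0.498 -0.214  0.   ]
top bay 0.65 [179. 184.] [0.515 0.194 0.005]
```

View pics/scene0.png

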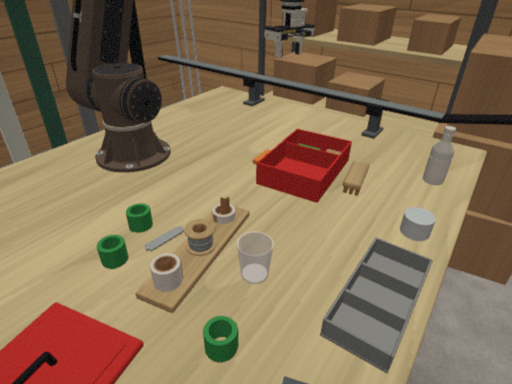

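View pics/top0.png

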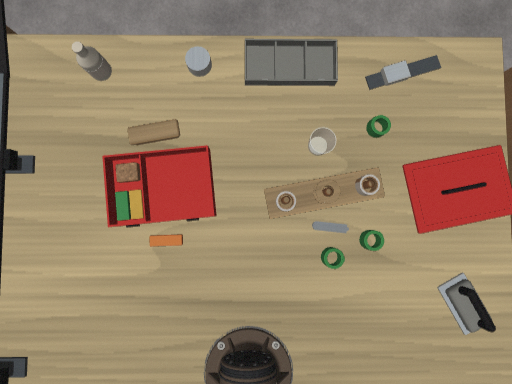

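The scene view shows the candidates for the wide roll: the paper roll on the stand at (167,273), and green rings at (140,217), (113,251) and (221,338). The paper one fits. The bobbin sits mid-stand at (200,236) and the narrow roll is at (224,213). Next I'll confirm with a crop and refine the measurement.

```bash
python3 - <<'E'
from h import *
ims=[]
for c,b,s in (('scene',(130,190,150,120),3),('top',(255,160,150,70),5)):
    p=vision.snapshot(c)
    x,y,w,h=b
    cv2.imwrite(f'pics/crop_{c}.png',cv2.resize(cv2.cvtColor(p['color'],cv2.COLOR_RGB2BGR)[y:y+h,x:x+w],None,fx=s,fy=s,interpolation=2))
    for n in ('wide_roll','narrow_roll','stand'):
        for r in silhouettes(n,p):
            m=r['region'];ys,xs=np.nonzero(m)
            col=p['color'][m].mean(0).round()
            print(c,n,round(r['conf'],2),np.round(r['xy']),'bbox',xs.min(),xs.max(),ys.min(),ys.max(),col, 'z.066',ray(p,r['xy'],.066).round(3))
            if n=='stand':
                q=cv2.minAreaRect(np.c_[xs,ys].astype(np.float32));print(q,[ray(p,v,.018).round(3) for v in cv2.boxPoints(q)])
    if c=='top':
        q=[r for r in silhouettes('bay',p)]; print(q[:1] and q[0]['xy'])
        hsv=cv2.cvtColor(p['color'],cv2.COLOR_RGB2HSV)
        # box compartment corners: outer red
        m=((hsv[...,1]>170)&((hsv[...,0]<6)|(hsv[...,0]>174))).astype(np.uint8);m[:,240:]=0
        n_,l,st,ce=cv2.connectedComponentsWithStats(m);i=1+st[1:,4].argmax();ys,xs=np.nonzero(l==i)
        q=cv2.minAreaRect(np.c_[xs,ys].astype(np.float32));print('box',q,[ray(p,v,.07).round(3) for v in cv2.boxPoints(q)])
E
```

```text
scene wide_roll 0.76 [219. 337.] bbox 203 238 315 361 [46. 97. 51.] z.066 [ 0.693 -0.387  0.066]
scene wide_roll 0.74 [139. 216.] bbox 126 154 203 232 [49. 94. 50.] z.066 [ 0.353 -0.258  0.066]
scene wide_roll 0.6 [165. 276.] bbox 150 182 253 291 [137. 123. 110.] z.066 [ 0.532 -0.348  0.066]
scene wide_roll 0.6 [111. 252.] bbox 97 128 234 268 [44. 93. 48.] z.066 [ 0.401 -0.365  0.066]
scene narrow_roll 0.8 [222. 216.] bbox 212 235 205 222 [141. 127. 112.] z.066 [ 0.504 -0.15   0.066]
scene stand 0.65 [190. 264.] bbox 137 249 197 312 [147. 122.  85.] z.066 [ 0.548 -0.3    0.066]
((193.39024353027344, 253.51217651367188), (41.22987365722656, 137.4329071044922), 38.65980911254883) [array([ 0.482, -0.385,  0.018]), array([ 0.372, -0.003,  0.018]), array([ 0.513, -0.047,  0.018]), array([ 0.573, -0.39 ,  0.018])]
top wide_roll 0.92 [380. 126.] bbox 367 390 115 137 [53. 99. 57.] z.066 [ 0.667 -0.36   0.066]
top wide_roll 0.86 [362. 187.] bbox 355 379 175 195 [135. 121. 107.] z.066 [ 0.5   -0.307  0.066]
top wide_roll 0.76 [339. 259.] bbox 321 344 247 268 [ 58. 107.  62.] z.066 [ 0.309 -0.241  0.066]
top wide_roll 0.69 [371. 242.] bbox 359 384 229 251 [ 68. 108.  65.] z.066 [ 0.354 -0.329  0.066]
top narrow_roll 0.49 [291. 202.] bbox 277 296 191 210 [154. 141. 125.] z.066 [ 0.46  -0.116  0.066]
top stand 0.66 [313. 196.] bbox 264 383 168 217 [143. 120.  90.] z.066 [ 0.478 -0.175  0.066]
((323.8370056152344, 192.76914978027344), (30.63960838317871, 117.27249908447266), 79.2156982421875) [array([ 0.5  , -0.044,  0.018]), array([ 0.561, -0.369,  0.018]), array([ 0.476, -0.383,  0.018]), array([ 0.416, -0.059,  0.018])]
[156.8, 184.1]
box ((158.35528564453125, 186.02398681640625), (71.617431640625, 108.07010650634766), 84.4006576538086) [array([0.584, 0.389, 0.07 ]), array([0.613, 0.104, 0.07 ]), array([0.423, 0.084, 0.07 ]), array([0.396, 0.366, 0.07 ])]
```

View pics/crop_scene.png

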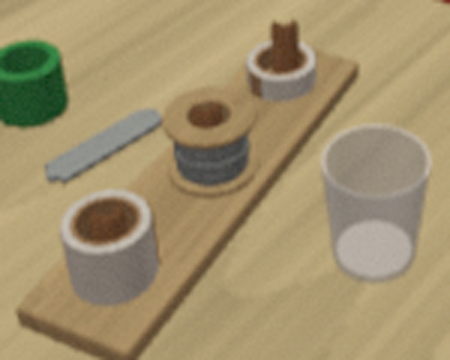

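View pics/crop_top.png

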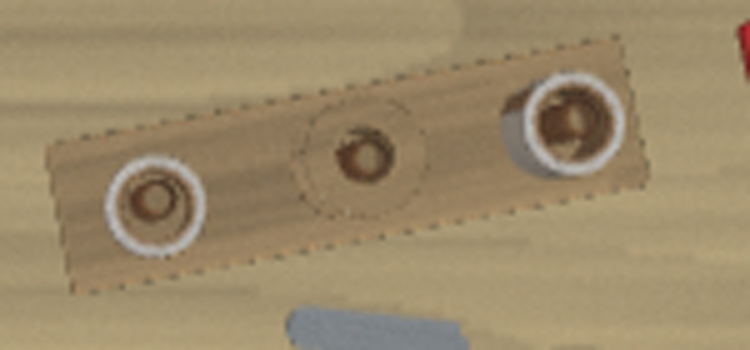

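```bash
python3 - <<'E'
from h import *
p=vision.snapshot('top')
print(ray(p,(369.6,184.2),.066),ray(p,(370-.1+.0,185.0),.066)); print(ray(p,(255+572/5-.4,160+122/5-.4),.078),ray(p,(255+155/5-.4,160+206/5-.4),.04))
p=vision.snapshot('scene'); print(ray(p,(130+107/3-.3,190+222/3-.3),.066))
E
```

```text
[ 0.50816794 -0.32764873  0.066     ] [ 0.50601187 -0.32841004  0.066     ]
[ 0.50775693 -0.32246459  0.078     ] [ 0.46489854 -0.10366329  0.04      ]
[ 0.51034534 -0.32607524  0.066     ]
```

The enlarged crop shows the tall paper roll at the right end of the stand (top view pixel 370,184), at about (0.508, -0.327). That matches its expected place on the stand. First I'll turn so the jaws open across the row, then move round the base.

```bash
python3 -m handwheel '[[[0,0,0,0.123,0],[0,0,0,0.123,0],[0,0,0,0.123,0],[0,0,0,0.123,0],[0,0,0,0.123,0],[0,0,0,0.123,0],[0,0,0,0.123,0],[0,0,0,0.123,0],[0,0,0,0.123,0]]]'
python3 -m handwheel '[[[0.031,-0.014,0,0,0],[0.031,-0.014,0,0,0],[0.031,-0.014,0,0,0],[0.031,-0.014,0,0,0],[0.031,-0.014,0,0,0],[0.031,-0.014,0,0,0],[0.031,-0.014,0,0,0],[0.031,-0.014,0,0,0],[0.031,-0.014,0,0,0],[0.031,-0.014,0,0,0],[0.031,-0.014,0,0,0],[0.031,-0.014,0,0,0],[0.031,-0.014,0,0,0],[0.031,-0.014,0,0,0],[0.031,-0.014,0,0,0],[0.031,-0.014,0,0,0],[0,0,0,0,0]]]'
```

```text
clock: 1.8
tool_pos: [0.1851, 0.6491, 0.2436]
orientation: [-180.0, 0.0, -79.7]
force: [0.2, 0.7, 0.7]
opening: 0.0874
clock: 3.22
tool_pos: [0.499, 0.1992, 0.2436]
orientation: [-180.0, -0.0, -79.5]
force: [-0.3, -0.1, 0.7]
opening: 0.0876
```

```bash
python3 -m handwheel '[[[0.0346,0.006,0,0,0],[0.0346,0.006,0,0,0],[0.0346,0.006,0,0,0],[0.0346,0.006,0,0,0],[0.0346,0.006,0,0,0],[0.0346,0.006,0,0,0],[0.0346,0.006,0,0,0],[0.0346,0.006,0,0,0],[0.0346,0.006,0,0,0],[0.0346,0.006,0,0,0],[0.0346,0.006,0,0,0],[0.0346,0.006,0,0,0],[0.0346,0.006,0,0,0],[0.0346,0.006,0,0,0],[0.0346,0.006,0,0,0],[0,0,0,0,0],[0,0,0,0,0]]]'
python3 - <<'E'
from h import *
from scipy.spatial.transform import Rotation as R
o=telemetry.get_obs();p=vision.snapshot('wrist');save(p,'w1')
T=np.eye(4);T[:3,:3]=R.from_euler('xyz',o['orientation'],degrees=True).as_matrix();T[:3,3]=o['tool_pos']
p2={'cam_to_world':T@np.array(p['tool_from_camera']),'mtx':p['mtx']}
print(o['tool_pos'],o['joint_pos'])
for r in silhouettes('wide_roll',p):
    ys,xs=np.nonzero(r['region']);print(r['conf'],xs.min(),xs.max(),ys.min(),ys.max(),r['xy'])
for r in place_of('wide_roll',p): print(r['conf'],r['xy'],ray(p2,r['xy'],.018))
# project expected
W=np.linalg.inv(p2['cam_to_world'])
for z in(.018,.066):
    c=W[:3,:3]@[.508,-.327,z]+W[:3,3];print((np.array(p['mtx'])@c/c[2])[:2])
E
```

```text
clock: 4.63
tool_pos: [0.5041, -0.3252, 0.2429]
orientation: [179.9, 0.0, -79.5]
force: [-0.3, 0.4, -0.7]
opening: 0.0877
[ 0.50405732 -0.32520061  0.24288679] [-1.41826701e+01  1.35886377e+01 -9.20775943e+00 -2.20932117e-03
 -6.72603472e+01  2.46580711e+01]
0.83 228 274 145 195 [249.9, 179.8]
0.74 91 153 85 135 [117.7, 110.8]
0.66 359 388 229 257 [371.9, 242.6]
0.61 339 392 153 201 [370.4, 178.2]
0.89 [358.3, 172.8] [ 0.36302301 -0.34110424  0.018     ]
0.86 [250.9, 165.2] [ 0.50858954 -0.32511369  0.018     ]
0.65 [366.6, 242.7] [ 0.31988798 -0.24099814  0.018     ]
0.56 [132.0, 108.4] [ 0.66968121 -0.3701896   0.018     ]
[251.57913929 163.92682106]
[251.23267165 172.6487074 ]
```

View pics/w1.png

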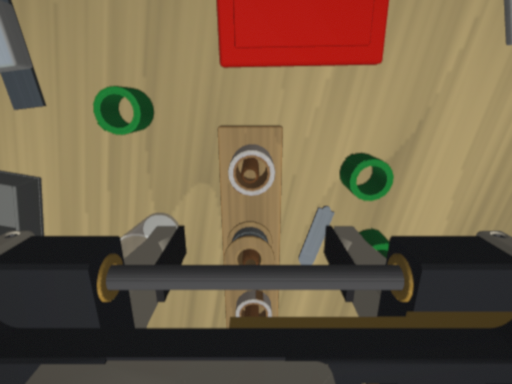

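The wrist view confirms it: the paper roll's rim is centred at (251,171), against a predicted (251,173). The jaws straddle it across the row, clear of the bobbin. Now descend.

```bash
python3 -m handwheel '[[[0.002,-0.004,0,0,0],[0,0,0.025,0,0],[0,0,0.025,0,0],[0,0,0.025,0,0],[0,0,0.025,0,0],[0,0,0.02,0,0],[0,0,0.02,0,0],[0,0,0.02,0,0],[0,0,0.015,0,0],[0,0,0.01,0,0],[0,0,0.01,0,0],[0,0,0,0,0],[0,0,0,0,0]]]'
python3 -m handwheel '[[[0,0,0,0,1],[0,0,0,0,1],[0,0,0,0,1],[0,0,0,0,1],[0,0,0,0,1],[0,0,0,0,1],[0,0,0,0,1],[0,0,0,0,1],[0,0,0,0,1],[0,0,0,0,1]]]'
```

```text
clock: 5.87
tool_pos: [0.5092, -0.3246, 0.0487]
orientation: [180.0, -0.0, -79.3]
force: [-0.1, -0.3, -0.4]
opening: 0.0877
clock: 6.7
tool_pos: [0.5088, -0.325, 0.0489]
orientation: [-180.0, -0.0, -79.3]
force: [-1.2, 0.6, 5.6]
opening: 0.0559
```

```bash
python3 -m handwheel '[[[0,0,-0.005,0,1],[0,0,-0.01,0,1],[0,0,-0.01,0,1],[0,0,-0.01,0,1],[0,0,-0.015,0,1],[0,0,-0.015,0,1],[0,0,-0.015,0,1],[0,0,-0.015,0,1],[0,0,-0.015,0,1],[0,0,-0.01,0,1],[0,0,-0.01,0,1],[0,0,0,0,1],[0,0,0,0,1]]]'
python3 - <<'E'
from h import *
for c in('scene','top'):
    p=vision.snapshot(c);save(p,c+'2')
    for n in('wide_roll','narrow_roll','bay'):
        for r in place_of(n,p):print(c,n,r['conf'],np.round(r['xy']),ray(p,r['xy'],.147).round(3),ray(p,r['xy'],.018).round(3),ray(p,r['xy'],.005).round(3))
E
```

```text
clock: 7.78
tool_pos: [0.509, -0.3248, 0.179]
orientation: [-179.9, -0.0, -79.3]
force: [-0.1, -0.0, -1.5]
opening: 0.0561
scene wide_roll 0.67 [158. 232.] [ 0.51  -0.33   0.147] [ 0.379 -0.235  0.018] [ 0.365 -0.225  0.005]
scene wide_roll 0.61 [112. 259.] [ 0.504 -0.419  0.147] [ 0.371 -0.351  0.018] [ 0.358 -0.345  0.005]
scene wide_roll 0.6 [220. 344.] [ 0.738 -0.434  0.147] [ 0.68  -0.371  0.018] [ 0.674 -0.365  0.005]
scene wide_roll 0.58 [138. 227.] [ 0.473 -0.343  0.147] [ 0.33  -0.252  0.018] [ 0.316 -0.242  0.005]
scene wide_roll 0.43 [301. 176.] [ 0.619 -0.013  0.147] [0.522 0.183 0.018] [0.512 0.203 0.005]
scene narrow_roll 0.87 [225. 218.] [ 0.58  -0.231  0.147] [ 0.47  -0.104  0.018] [ 0.459 -0.091  0.005]
scene bay 0.77 [301. 176.] [ 0.62  -0.015  0.147] [0.524 0.181 0.018] [0.514 0.2   0.005]
top wide_roll 0.58 [378. 183.] [ 0.504 -0.324  0.147] [ 0.514 -0.365  0.018] [ 0.516 -0.369  0.005]
top wide_roll 0.47 [367. 241.] [ 0.362 -0.294  0.147] [ 0.355 -0.331  0.018] [ 0.354 -0.335  0.005]
top narrow_roll 0.51 [286. 202.] [ 0.458 -0.094  0.147] [ 0.463 -0.106  0.018] [ 0.463 -0.107  0.005]
top bay 0.56 [178. 186.] [0.498 0.172 0.147] [0.508 0.195 0.018] [0.509 0.197 0.005]
```

View pics/scene2.png

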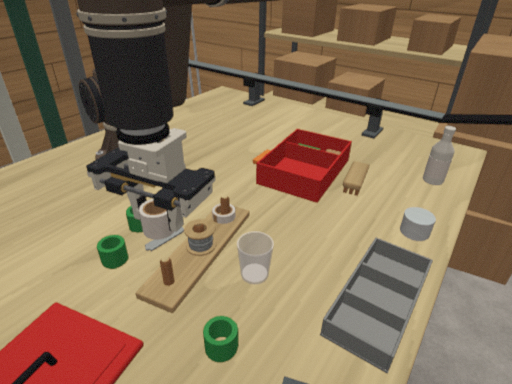

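The roll is held in the jaws at (158,225) in the scene view, its post is bare at (168,272), and the narrow roll is still on its post. The bay measures (0.511, 0.195). Carry it over.

```bash
python3 -m handwheel '[[[-0.015,-0.003,0,0,1],[-0.025,-0.005,0,0,1],[-0.03,-0.006,0,0,1],[-0.03,-0.006,0,0,1],[-0.03,-0.006,0,0,1],[-0.03,-0.006,0,0,1],[-0.03,-0.006,0,0,1],[-0.03,-0.006,0,0,1],[-0.03,-0.006,0,0,1],[-0.03,-0.006,0,0,1],[-0.03,-0.006,0,0,1],[-0.03,-0.006,0,0,1],[-0.03,-0.006,0,0,1],[-0.03,-0.006,0,0,1],[-0.03,-0.006,0,0,1],[-0.03,-0.006,0,0,1],[-0.03,-0.006,0,0,1],[-0.015,-0.002,0,0,1],[-0.005,-0.001,0,0,1],[0,0,0,0,1]]]'
python3 - <<'E'
from h import *
p=vision.snapshot('top');save(p,'top3');p=vision.snapshot('scene');save(p,'scene3')
E
```

```text
clock: 9.85
tool_pos: [0.5136, 0.1959, 0.1782]
orientation: [180.0, -0.0, -79.2]
force: [-0.4, -1.0, -1.1]
opening: 0.0561
```

View pics/top3.png

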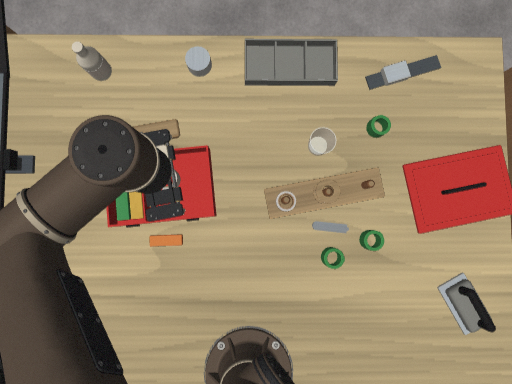

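View pics/scene3.png

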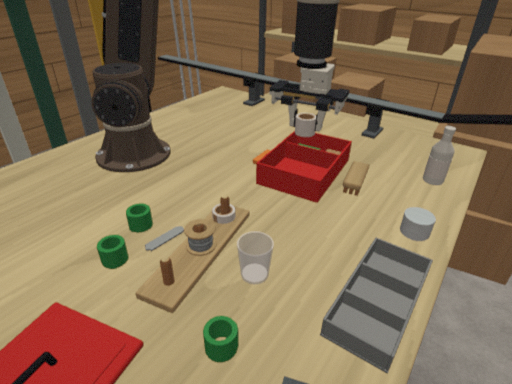

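Over the compartment and still gripped: the roll is at (305,124) in the scene view. Now lower it.

```bash
python3 -m handwheel '[[[0,0,0.01,0,1],[0,0,0.015,0,1],[0,0,0.015,0,1],[0,0,0.015,0,1],[0,0,0.015,0,1],[0,0,0.015,0,1],[0,0,0.015,0,1],[0,0,0.015,0,1],[0,0,0.01,0,1],[0,0,0.007,0,1],[0,0,0.003,0,1],[0,0,0,0,1],[0,0,0,0,1]]]'
python3 -m handwheel '[[[0,0,0.002,0,1],[0,0,0.002,0,1],[0,0,0.001,0,1],[0,0,0,0,1]]]'
```

```text
clock: 11.03
tool_pos: [0.5141, 0.1951, 0.044]
orientation: [-180.0, 0.0, -79.3]
force: [0.7, 0.3, -0.6]
opening: 0.0562
clock: 11.37
tool_pos: [0.5137, 0.1951, 0.0386]
orientation: [-180.0, 0.0, -79.3]
force: [0.8, -0.2, -0.9]
opening: 0.0564
```

```bash
python3 -m handwheel '[[[0,0,0.001,0,1],[0,0,0.001,0,1],[0,0,0,0,1]]]';python3 -m handwheel '[[[0,0,0.001,0,1],[0,0,0,0,1]]]'
```

```text
clock: 11.62
tool_pos: [0.5137, 0.195, 0.0364]
orientation: [180.0, -0.0, -79.3]
force: [-0.4, -0.1, -1.5]
opening: 0.056
clock: 11.78
tool_pos: [0.5138, 0.1951, 0.0359]
orientation: [-180.0, -0.0, -79.3]
force: [-1.2, -0.6, 3.1]
opening: 0.0564
```

Floor contact is at 0.036, as predicted, with the force up from -1.5 to +3 N. Release and retreat.

```bash
python3 -m handwheel '[[[0,0,0,0,0],[0,0,0,0,0],[0,0,0,0,0],[0,0,0,0,0],[0,0,0,0,0],[0,0,0,0,0],[0,0,0,0,0],[0,0,0,0,0]]]'
python3 -m handwheel '[[[0,0,-0.01,0,0],[0,0,-0.02,0,0],[0,0,-0.03,0,0],[0,0,-0.03,0,0],[0,0,-0.03,0,0],[0,0,-0.03,0,0],[0,0,-0.03,0,0],[0,0,-0.03,0,0],[0,0,0,0,0],[0,0,0,0,0]]]'
python3 - <<'E'
from h import *
from scipy.spatial.transform import Rotation as R
for c in('scene','top'):
    p=vision.snapshot(c);save(p,c+'4')
    for n,z in(('wide_roll',.005),('narrow_roll',.018),('bay',.005)):
        for r in place_of(n,p):print(c,n,r['conf'],np.round(r['xy']),ray(p,r['xy'],z).round(3))
o=telemetry.get_obs();p=vision.snapshot('wrist');save(p,'w4')
T=np.eye(4);T[:3,:3]=R.from_euler('xyz',o['orientation'],degrees=True).as_matrix();T[:3,3]=o['tool_pos']
p['cam_to_world']=T@np.array(p['tool_from_camera'])
q={k:p[k] for k in('cam_to_world','mtx')}
for r in place_of('wide_roll',p): print('wrist',r['conf'],r['xy'],ray(q,r['xy'],.005).round(3))
E
```

```text
clock: 12.45
tool_pos: [0.5138, 0.195, 0.0355]
orientation: [180.0, 0.0, -79.3]
force: [-0.1, -0.5, -1.0]
opening: 0.0876
clock: 13.28
tool_pos: [0.5144, 0.1955, 0.2484]
orientation: [-179.7, 0.1, -79.3]
force: [0.5, 0.1, -1.0]
opening: 0.0873
scene wide_roll 0.93 [222. 345.] [ 0.677 -0.365  0.005]
scene wide_roll 0.91 [139. 222.] [ 0.302 -0.228  0.005]
scene wide_roll 0.82 [115. 259.] [ 0.36  -0.34   0.005]
scene wide_roll 0.49 [296. 178.] [0.509 0.182 0.005]
scene narrow_roll 0.52 [225. 217.] [ 0.469 -0.1    0.018]
scene bay 0.8 [300. 175.] [0.511 0.205 0.005]
scene bay 0.64 [201. 251.] [ 0.493 -0.215  0.005]
top wide_roll 0.81 [374. 129.] [ 0.671 -0.362  0.005]
top wide_roll 0.78 [331. 259.] [ 0.305 -0.232  0.005]
top wide_roll 0.67 [367. 242.] [ 0.349 -0.335  0.005]
top wide_roll 0.45 [178. 187.] [0.507 0.195 0.005]
top narrow_roll 0.64 [289. 202.] [ 0.462 -0.114  0.018]
top bay 0.75 [181. 186.] [0.509 0.187 0.005]
wrist 0.92 [252.7, 163.7] [0.515 0.195 0.005]
```

View pics/w4.png

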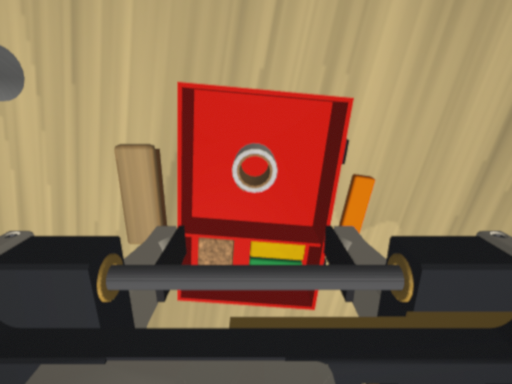

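View pics/scene4.png

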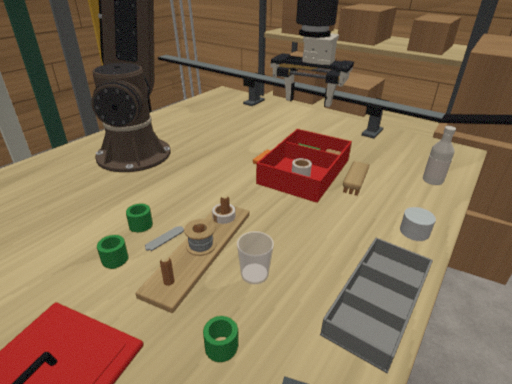

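The wrist view shows the roll upright near the middle of the big compartment at (254,168). The narrow roll is on its post at (224,213) in the scene view, and the gripper is clear.

```bash
python3 -c "
from plant import close_job
print(close_job())"
```

```text
the job is handed in; nothing more can be done
None
```

I lifted the wide paper roll straight up off its post and set it down flat in the big compartment of the tackle box. I then released it, backed the gripper off and handed the job in at about 13.5 s; no verdict is reported.

- **Wide roll:** the wrist camera put it at (0.515, 0.195), upright. That is within about 10 mm of the bay centre, which my readings put at about (0.51, 0.19–0.205), against a 66 mm limit. It touched down at the expected height (TCP at 0.036 m) with about 3 N.
- **Camera disagreement:** the scene camera's low-confidence reading (0.49) put the roll at (0.509, 0.182), about 13 mm from the wrist reading but still well inside the limit.
- **Narrow roll:** it is still on its post. Its readings before and after agree to within about 10 mm, which is the scatter of the network.
- **Robot:** the gripper ended about 0.2 m above the roll, touching nothing, and none of the forces it reported after each move came near the limits.

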